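# Set the hole guide square on the measuring cell and hold the probe centred in it

### The job

Lay the loose hole guide on top of the measuring cell, its down-turned lip flush against the cell's front face and its hole over the middle of the well, and let go of it. Then take the probe out of its stand and lower it upright through the guide's hole, without ever touching the guide, until its tip is about 4 cm below the top of the hole. Finish while holding it there, centred, still and touching nothing but the gripper, with the guide still flush and the other things on the bench left alone.

Things in the scene. Friction and masses are not known exactly. Their poses are not given: they have to be found in the camera images.
- guide: Steel hole guide, loose, 0.17 to 0.29 kg. Origin: middle of the inner corner of lip and plate underside; x from lip to hole, y along the lip, z up. Plate: x 0 to 90, y -35 to 35, z 0 to 6 mm. Down-turned lip: x -10 to 0, y as plate, z -20 to 6. Upright rib to grip: x -10 to 2, y -30 to 30, z 6 to 46. Round boss, 36 mm wide, at x = 55, top z = 14. Starts level on rest, x away from the robot.
- guide_rib (a point): On the guide: the point to grip, mid-thickness and mid-length of the 12 mm thick rib, at (-4, 0, 34) mm in the guide's frame, 12 mm below the rib's top. The fingers close along the guide's x; there the fingertips clear plate and boss. Axes as the guide's.
- guide_hole (a point): On the guide: centre of the through hole at the top of the boss, at (55, 0, 14) mm in the guide's frame. The bore is 24 mm in diameter, 14 mm long, along z; the probe's shaft is 12 mm thick, so 6 mm is free all round. Axes as the guide's.
- cell_edge (a point): On the measuring cell (fixed aluminium block 110 x 120 mm, top 70 mm above the table, round well in its top, 10 mm high foot plate 4 mm proud): middle of the upper edge of its front face, the upright 120 mm wide side towards the robot. x points into the cell, within 0.3 rad of straight ahead, y along the face, z up. The guide is rightly laid when its origin and axes fall on these.
- cell_well (a point): On the measuring cell: centre of the well's mouth, level with the cell's top, 55 mm behind the front face. The well is 50 mm in diameter and 55 mm deep. The hole of the rightly laid guide lies straight above it.
- probe: Probe, loose, 0.07 to 0.12 kg: steel shaft 12 mm in diameter below a black round collar (30 mm wide, 6 mm thick), square grey head 20 x 20 x 60 mm above it, 8 mm stub on top. Hangs upright by its collar in the stand. Origin: centre of the collar's underside, z up; shaft end at z = -110 mm, head z 6 to 66 mm, its flats face along x and y.
- probe_tip (a point): Lower end of the probe's shaft, 110 mm below the probe's origin.
- probe_head (a point): Point to grip on the probe: on its axis, in the head, 40 mm above the collar's underside. Axes as the probe's.
- stand: White fixed probe stand: foot plate 90 x 110 x 10 mm, two cheeks, top plate 60 x 90 x 10 mm with its top 125 mm above the table and a 16 mm through hole in its middle, where the shaft hangs. Origin: centre of its underside. Stand and parking block stand left and right of the cell, either way round.
- rest: Low grey parking block of the guide, fixed, 90 x 90 x 30 mm; the guide's lip hangs over its side towards the robot. Origin: centre of its underside.
- beaker: Clear beaker, 72 mm wide, 95 mm high, a bystander. Origin: centre of its underside.
- flask: Amber conical flask, 80 mm wide, 115 mm high, a bystander. Origin: centre of its underside.
- vial: Small capped vial, 26 mm wide, 50 mm high, a bystander. Origin: centre of its underside.
- washbottle: White bottle with a cap, 72 mm wide, 170 mm high, a bystander. Origin: centre of its underside.
- marker: Marker pen lying on the bench, 14 mm thick, about 130 mm long, a bystander. Origin: at its underside in the middle.
- tuberack: Yellow test tube rack with capped tubes, 90 x 200 mm, 106 mm high, a bystander. Origin: centre of its underside.
Not all that is in view belongs to the job. What is shaped like the guide but purple is not meant.

How it is judged:
By the outcome, as a careful person would: the job done as asked, in the order asked, and still so for the second after the job is handed in, while the arm keeps its last pose, push and grip.
It also fails if it takes over 58 s, if anything falls off the work surface, if the arm or the gripper's body presses on something with over 40 N, if the wrist force passes 120 N, or if a joint passes its speed limit or range.

### The arm

A 6-joint arm with a two-finger parallel gripper is mounted at the origin on the work surface. World frame = base frame: x ahead of the robot, y to its left, z up, the work surface at z = 0. Lengths are in m, angles in rad, forces in N, time in s.
With the tool pointing down it reaches from about 0.375 to 0.975 m from the base axis. Payload 3.8 kg.
Tool frame: the origin (TCP) lies midway between the tips of the shut fingers; the grasp point (between the pads) lies 19 mm behind it; z points along the fingers, y is the line along which they close (so a half turn about z gives the same grasp; the last joint's range is limited). The gripper opens to 85 mm and grips with 20 to 120 N. Pads are 22 mm wide; open, the fingers measure 114 mm over their backs; the gripper's body (76 mm by 85 mm) begins 54 mm behind the grasp point. The pads swing forward as they close: fully open they stand 13 mm farther back than shut.
Start: joints at [1.08, 0.264, 1.604, -0, 1.274, -0.037], TCP at [0.296, 0.607, 0.231] pointing down, gripper open.
Joint ranges: [-2.63, 2.63], [-0.94, 2.18], [0.31, 2.57], [-1.31, 4.45], [0, 2.66], [-2.55, 2.55]. Speed limits (rad/s): [2.57, 2.57, 3.14, 3.14, 3.14, 3.14].

### API

Orientations are given as a rotation vector (axis times angle).
In Python, from workcell import status, read_camera, workorder, masks_of gives the robot as it stands.
- The arm moves only by the tool drive_tool, never from a script. Its argument "rows" is a list of rows, each a list of 7 numbers: the turn, a rotation vector about the tool's x, y, z in degrees, then the shift along the tool's x, y, z in m, then the opening, from 0 (shut) to 1 (fully open). In form: [[ax, ay, az, tx, ty, tz, claw], ...]. A call has 1 to 8 rows; each row shifts and turns the commanded pose from where the row before left it, along the tool's axes as they then stand; what a row does not reach is not made up. A row lasts 1/12 s, in which the tool goes at most 41.7 mm and 7.16 degrees, less where a joint would pass 70% of its speed; a pose out of reach is approached as far as the arm can. A call is refused whole if a number of a shift passes 0.0417 or a number of a turn 7.16, either way. A call with a gripper value outside its range is refused whole. The fingers move at their own pace and stop on an object; "force" is the grip in N (left out, the last holds). Time passes only in rows, so rows that do not move let the fingers close. It gives the time, the measured TCP pose, the force, the opening and the grip force at its end, in the units of the state.
- status.read_state(): the state, without advancing time (a new reading comes with each control period).
- read_camera(name): name is "scene" or "top" or "wrist"; returns a dict with "color" (384x512x3 uint8, red, green, blue), "intrinsics" (3x3 intrinsics, pixels), "world_from_camera" (4x4, takes a point from camera to world coordinates); the wrist camera has in their place "mount" (4x4, takes a point from camera to tool coordinates, whose origin is the TCP and whose axes are the flange's). Camera axes: x right, y up, looking along -z (the intrinsics and any distortion apply to the point x, -y, -z); pixel columns grow to the right and rows downward; lengths in m; the calibration is good to about 2 mm. The wrist camera is an equidistant fisheye: a pixel r from the principal point sees the ray r / f radians off the axis. A picture is of the moment at which its call begins: read the wrist's pose just before it. There is no depth.
- workorder.finish_job(): hands the job in; it is judged then, once.
Trained networks look in a picture, given as the dict that the camera call returned (one of the last four; its "shot" number tells which), for a name from the list of things; names that differ only in an ending like _2 or _b are one class to them, and where a whole thing is asked for, a point or a joint stands for the part that bears it (a point fixed in the world has none). Each returns a list of dicts, best first, with "score" (0 to 1); they miss things now and then, are a little off and sometimes report something else, mostly with a low value. They report only what shows in the picture. A call takes as long as a camera call. They do not tell look-alikes from the thing itself.
- masks_of(picture, name): "mask" (384x512 bool, what is visible of it) and "bbox" ([left, top, right, bottom] in pixels, round what is visible of it).
The state is a dict: "time": time; "q": joint angles; "joint_vel": joint speeds; "joint_torque": joint torques, N m; "tool_pos": TCP position; "tcp_rot": TCP orientation; "wrist_force": force on the tool from outside, world axes, zero at the start; "torque": the same for the moment, N m; "width": opening from 0.0 (shut) to 1.0 (fully open); "grip_force": force on a finger pad.
Only numpy, scipy, OpenCV 4.12 (cv2) and the standard library are available. Lean on these libraries where they do the work, as an engineer would, in place of code of your own. Each camera call takes 0.05 s, during which the arm holds its last target. There are 200 camera calls.

## Working session

There is one attempt and no reset: what is moved stays moved. The work goes in short steps, Python scripts to look and compute and a tool call to move; the robot and the scene stay as the last step left them, time stands still between calls to the robot, and variables do not carry over. Pictures are saved under pics/ and viewed, at most 12 in all, crops included, and the job is handed in when it is done.

Besides the shell and the picture viewer there is one more tool, called after ">>>" as a command line: name --pt "numbers of a row" for each row, then --argument value for the rest. drive_tool: Moves the arm, as the interface text tells. Its arguments: {"type":"object","properties":{"rows":{"type":"array"},"force":{"type":"number"}},"required":["rows"]}

```bash
mkdir -p pics; ls
cat > h.py <<'E'
import numpy as np, cv2
from scipy.spatial.transform import Rotation as R
from workcell import status, read_camera, workorder, masks_of
def save(p,name,crop=None,scale=1):
    im=p["color"][:,:,::-1]
    if crop: l,t,r,b=crop; im=im[t:b,l:r]
    im=cv2.resize(im,None,fx=scale,fy=scale,interpolation=cv2.INTER_CUBIC)
    cv2.imwrite("pics/"+name,im)
def pose(p):
    if "world_from_camera" in p: return np.array(p["world_from_camera"])
    s=p["state"]; T=np.eye(4); T[:3,:3]=R.from_rotvec(s["tcp_rot"]).as_matrix(); T[:3,3]=s["tool_pos"]
    return T@np.array(p["mount"])
def shot(n):
    s=status.read_state(); p=read_camera(n); p["state"]=s; return p
def rays(p,uv):
    uv=np.atleast_2d(np.array(uv,float)); K=np.array(p["intrinsics"]); T=pose(p)
    a=np.c_[(uv[:,0]-K[0,2])/K[0,0],(uv[:,1]-K[1,2])/K[1,1]]
    if "mount" in p:
        t=np.linalg.norm(a,axis=1)+1e-12; d=np.c_[a*(np.sin(t)/t)[:,None],np.cos(t)]
    else: d=np.c_[a,np.ones(len(a))]
    d=d*[1,-1,-1]
    return T[:3,3], d@T[:3,:3].T
def at_z(p,uv,z):
    o,d=rays(p,uv); return o+d*((z-o[2])/d[:,2])[:,None]
def proj(p,X):
    X=np.atleast_2d(X); T=pose(p); K=np.array(p["intrinsics"]); c=(X-T[:3,3])@T[:3,:3]*[1,-1,-1]
    if "mount" in p:
        r=np.linalg.norm(c[:,:2],axis=1); t=np.arctan2(r,c[:,2]); a=c[:,:2]*(t/(r+1e-12))[:,None]
    else: a=c[:,:2]/c[:,2:]
    return a*[K[0,0],K[1,1]]+K[:2,2]
E
python3 - <<'E'
from h import *
print(status.read_state())
for n in ("scene","top"):
    p=shot(n); save(p,n+"0.png",scale=1.5); print(n,{k:(v if k!="color" else 0) for k,v in p.items() if k not in("color","state")})
    for o in ("guide","cell_edge","cell_well","probe","stand","rest","beaker","flask","vial","washbottle","marker","tuberack"):
        for m in masks_of(p,o)[:3]: print(n,o,round(m["score"],2),m["bbox"], int(m["mask"].sum()))
E
```

```text
pics
{'time': 0.0, 'q': array([ 1.08007418e+00,  2.64762021e-01,  1.60540679e+00,  9.11257221e-06,
        1.27371116e+00, -3.69151186e-02]), 'joint_vel': array([-0.00184129,  0.00055257, -0.00157569,  0.00092977, -0.00133845,
        0.00119005]), 'joint_torque': array([ 8.49512489e-04, -5.15140986e+01, -3.67308390e+01,  1.48509599e-05,
        1.32897100e-02,  1.63428848e-05]), 'tool_pos': array([0.29556711, 0.60601217, 0.22993836]), 'tcp_rot': array([-0.70660497, -3.06047409,  0.00346437]), 'wrist_force': array([-0.18007251, -0.39201296,  0.09608557]), 'torque': array([ 0.04710617, -0.01631546,  0.03946853]), 'grip_force': 0.0, 'width': 1.0048252171277816}
scene {'intrinsics': array([[448.88324532,   0.        , 256.39906203],
       [  0.        , 448.88324532, 188.53885013],
       [  0.        ,   0.        ,   1.        ]]), 'world_from_camera': array([[ 0.83802719, -0.36582633,  0.40482284,  1.04142481],
       [ 0.54534884,  0.53783173, -0.64290875, -0.88774869],
       [ 0.01746638,  0.75954468,  0.65022058,  0.98951472],
       [ 0.        ,  0.        ,  0.        ,  1.  
[... 1738 characters left out ...]
, 184.9] 1664
top stand 0.91 [329.4, 171.3, 363.2, 205.1] 836
top stand 0.47 [333.7, 122.9, 356.6, 145.4] 438
top rest 0.79 [185.7, 190.2, 204.5, 215.2] 85
top beaker 0.84 [175.8, 117.8, 198.4, 140.3] 371
top flask 0.67 [334.4, 124.8, 355.0, 146.2] 410
top flask 0.62 [339.9, 177.0, 359.7, 188.7] 80
top vial 0.73 [174.2, 193.5, 198.4, 224.2] 543
top vial 0.43 [217.3, 227.0, 230.6, 237.2] 45
top washbottle 0.79 [118.3, 152.5, 146.8, 174.5] 509
top washbottle 0.68 [343.9, 177.4, 357.2, 189.1] 63
top washbottle 0.42 [175.8, 191.3, 199.5, 223.1] 547
top marker 0.74 [249.3, 149.7, 285.5, 186.9] 1313
top marker 0.7 [290.5, 222.4, 299.4, 252.4] 104
top tuberack 0.75 [371.9, 142.4, 438.1, 184.4] 1648
```

View pics/top0.png

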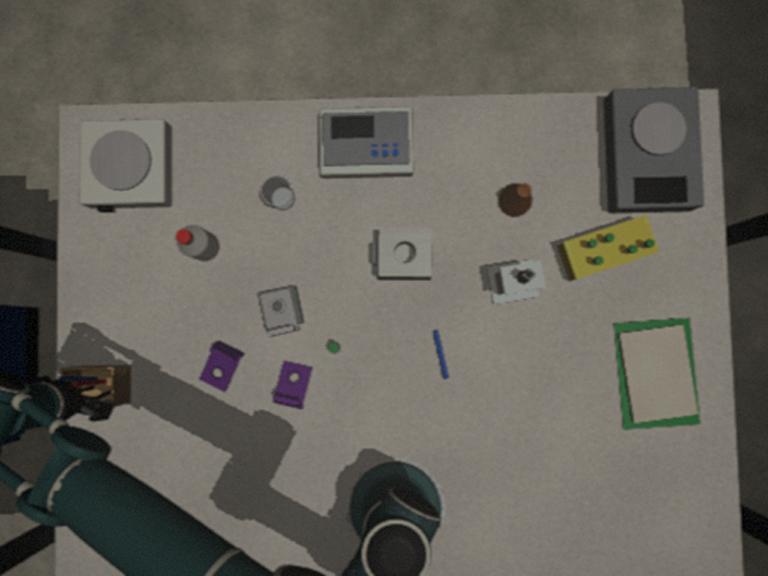

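View pics/scene0.png

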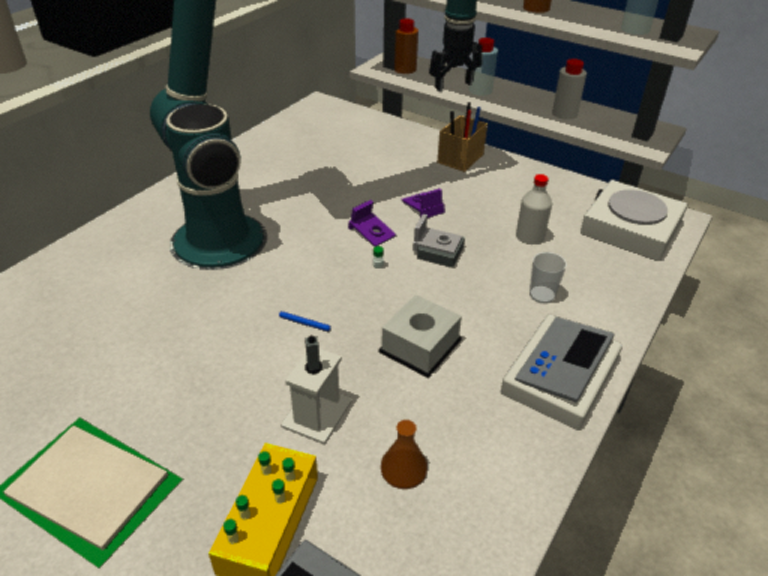

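The top view (in 512-px pixels) shows three guide-like things. The grey one is at (187,207) on the grey parking block, and the purple ones are at (146,244) and (195,256). The grey one fits: it is steel, on the rest, with its rib towards the robot. The cell is at (269,169), the stand and probe at (347,186), the flask at (344,132) and the vial at (222,231). I'll confirm in a crop and measure roughly.

Run:
```python
from h import *
p=shot("top"); save(p,"crop1.png",(120,120,390,285),2.9)
def px(u): return np.round(at_z(p,[u[:2]],u[2])[0],3)
print("guide hole",px((185.3,204.5,.044)),"cell well",px((269.5,168,.07)),"probe",px((350,183,.19)),"vial",px((222,231,.05)),"beaker",px((186,132,.09)))
def show(n,sel,z):
    for m in masks_of(p,n):
        b=m["bbox"]
        if b[0]<sel[0]<b[2] and b[1]<sel[1]<b[3]:
            c=cv2.findContours(m["mask"].astype(np.uint8),0,2)[0]; c=max(c,key=cv2.contourArea)
            r=cv2.minAreaRect(c); print(n,m["score"],np.round(at_z(p,cv2.boxPoints(r),z),3).tolist()); return
show("guide",(187,207),.036); show("cell_well",(269,169),.07); show("stand",(347,186),.125)
```

```text
guide hole [0.472 0.26  0.044] cell well [ 0.59  -0.034  0.07 ] probe [ 0.522 -0.282  0.19 ] vial [0.378 0.134 0.05 ] beaker [0.717 0.247 0.09 ]
guide 0.8 [[0.506, 0.306, 0.036], [0.52, 0.23, 0.036], [0.411, 0.21, 0.036], [0.398, 0.286, 0.036]]
cell_well 0.74 [[0.653, 0.034, 0.07], [0.65, -0.099, 0.07], [0.523, -0.096, 0.07], [0.526, 0.037, 0.07]]
stand 0.67 [[0.551, -0.212, 0.125], [0.568, -0.332, 0.125], [0.481, -0.343, 0.125], [0.464, -0.224, 0.125]]
```

View pics/crop1.png

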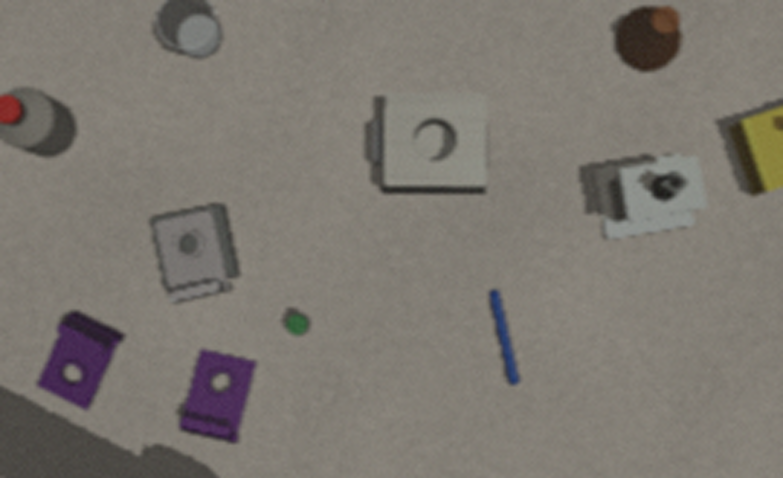

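The crop confirms it: the guide is grey with its hole at crop (189,243) and its rib at the lower side (200,290). The two purple look-alikes are at (78,360) and (218,395). Rough guide yaw is 0.18. I'll turn the tool y onto the guide x and move above it for a close look.

>>> drive_tool --pt "0 0 6.7 0 0 0 1" --pt "0 0 6.7 0 0 0 1" --pt "0 0 6.7 0 0 0 1" --pt "0 0 6.7 0 0 0 1" --pt "0 0 6.7 0 0 0 1" --pt "0 0 6.7 0 0 0 1" --pt "0 0 6.7 0 0 0 1" --pt "0 0 6.7 0 0 0 1"

```text
time: 2.17
tool_pos: [0.2959, 0.6067, 0.2313]
tcp_rot: [-2.018, -2.408, 0.0]
wrist_force: [0.6, -0.1, -0.7]
width: 0.999
grip_force: 0.0
```

>>> drive_tool --pt "0 0 0 -0.03 0.004 0 1" --pt "0 0 0 -0.038 0.0052 0 1" --pt "0 0 0 -0.038 0.0052 0 1" --pt "0 0 0 -0.038 0.0052 0 1" --pt "0 0 0 -0.038 0.0052 0 1" --pt "0 0 0 -0.038 0.0052 0 1" --pt "0 0 0 -0.038 0.0052 0 1" --pt "0 0 0 -0.038 0.0052 0 1"

```text
time: 2.83
tool_pos: [0.3893, 0.3212, 0.2315]
tcp_rot: [2.01, 2.414, 0.001]
wrist_force: [0.5, -0.0, 0.2]
width: 1.006
grip_force: 0.0
```

>>> drive_tool --pt "0 0 0 -0.038 0.0052 0 1" --pt "0 0 0 -0.038 0.0052 0 1" --pt "0 0 0 0 0 0 1" --pt "0 0 0 0 0 0 1"

```text
time: 3.17
tool_pos: [0.4137, 0.2483, 0.2316]
tcp_rot: [2.016, 2.409, 0.001]
wrist_force: [0.1, 0.9, -0.6]
width: 1.0
grip_force: 0.0
```

Run:
```python
from h import *
p=shot("wrist"); s=p["state"]; print(s["time"],s["tool_pos"],s["q"],R.from_rotvec(s["tcp_rot"]).as_matrix().round(3).tolist()); print(np.round(p["mount"],4).tolist(),p["intrinsics"].tolist())
save(p,"w1.png",scale=1.5)
for n in ("guide","rest"):
    for m in masks_of(p,n): print(n,m["score"],m["bbox"])
```

```text
3.1667 [0.41368828 0.24829169 0.23161459] [ 4.88832701e-01 -1.07155973e-01  2.00188835e+00  1.39482112e-04
  1.24603451e+00  3.11632503e-01] [[-0.176, 0.984, 0.001], [0.984, 0.176, 0.001], [0.0, 0.001, -1.0]]
[[-0.0002, 0.9522, 0.3055, 0.0788], [1.0, -0.0001, 0.0008, 0.0013], [0.0008, 0.3055, -0.9522, -0.1425], [0.0, 0.0, 0.0, 1.0]] [[297.3186396354542, 0.0, 252.67714318236273], [0.0, 297.3186396354542, 189.0603897744223], [0.0, 0.0, 1.0]]
guide 0.74 [165.5, 0.0, 265.0, 75.5]
guide 0.72 [253.5, 130.2, 334.0, 199.3]
rest 0.96 [262.1, 122.5, 340.0, 198.4]
```

View pics/w1.png

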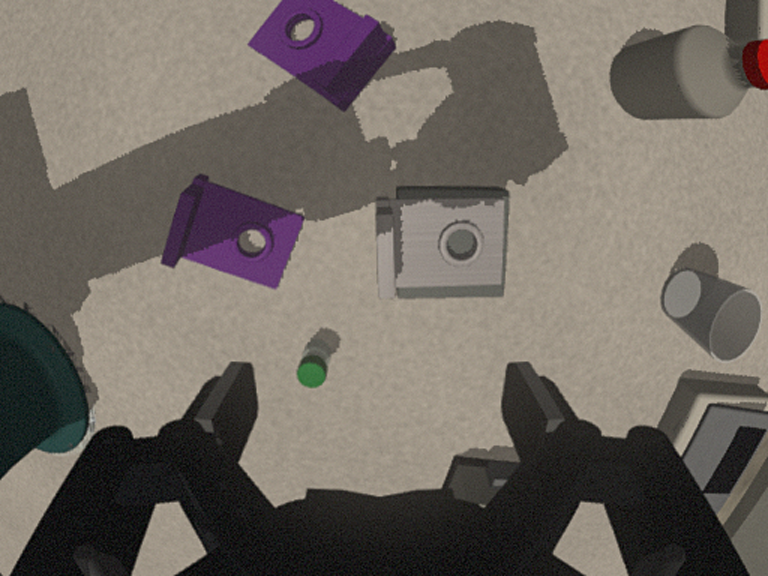

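The wrist view (in 512-px pixels) shows the grey guide's hole at (307,161) and its rib top as a strip at columns 252–263, rows 131–200. The vial is at (208,248), and both purple guides are to the left. I'll fit the guide's pose from these.

```bash
cat >> h.py <<'E'
def edge_pts(p, segs, half=6):
    """sample points along pixel segments, snap each to strongest gradient along the normal"""
    g=cv2.GaussianBlur(cv2.cvtColor(p["color"],cv2.COLOR_RGB2GRAY).astype(np.float32),(0,0),1.0); out=[]
    for a,b in segs:
        a,b=np.array(a,float),np.array(b,float); t=(b-a)/np.linalg.norm(b-a); n=np.array([-t[1],t[0]])
        k=np.arange(-half,half+.01,.25); pts=[]
        for f in np.linspace(.15,.85,12):
            c=(a+f*(b-a)+k[:,None]*n).astype(np.float32)
            v=cv2.remap(g,c[None,:,0],c[None,:,1],1)[0]; d=np.abs(np.gradient(v)); i=d.argmax(); pts.append((c[i],d[i]*4,k[i]))
        out.append(pts)
    return out
def gz(pose3,z0,X):
    x,y,a=pose3; c,s=np.cos(a),np.sin(a); X=np.atleast_2d(np.array(X,float))
    return np.c_[x+c*X[:,0]-s*X[:,1], y+s*X[:,0]+c*X[:,1], z0+X[:,2]]
def fit_plane_points(p,pts,z0,guess):
    """pts: list of (uv, model xyz); least squares x,y,yaw"""
    from scipy.optimize import least_squares
    uv=np.array([u for u,_ in pts]); X=np.array([x for _,x in pts])
    r=least_squares(lambda q:(proj(p,gz(q,z0,X))-uv).ravel(),guess,loss="soft_l1"); return r.x, r.fun.reshape(-1,2).round(1)
E
python3 - <<'E'
from h import *
p=shot("wrist")
a=np.array
pts=[(a([461,242])/1.5,(.055,0,.014)),(a([377,197])/1.5,(-.010,.030,.046)),(a([378,299])/1.5,(-.010,-.030,.046)),(a([391,197])/1.5,(.002,.030,.046)),(a([394,299])/1.5,(.002,-.030,.046)),(a([508,202])/1.5,(.09,.035,.006)),(a([504,285])/1.5,(.09,-.035,.006))]
q,f=fit_plane_points(p,pts,.03,[.418,.25,.18]); print(q,f.tolist())
im=p["color"][:,:,::-1].copy(); im=cv2.resize(im[110:220,230:360],None,fx=5,fy=5,interpolation=cv2.INTER_CUBIC)
P=lambda X:tuple(np.round((proj(p,gz(q,.03,X))[0]-[230,110]+.5)*5).astype(int).tolist())
for poly in ([(-.01,.03,.046),(.002,.03,.046),(.002,-.03,.046),(-.01,-.03,.046)],[(0.002,.035,.006),(.09,.035,.006),(.09,-.035,.006),(.002,-.035,.006)],[(.055+.012*np.cos(t),.012*np.sin(t),.014) for t in np.linspace(0,6.28,30)]):
    cv2.polylines(im,[np.array([P(x) for x in poly])],True,(0,0,255),1)
cv2.imwrite("pics/w1o.png",im)
E
```

```text
[0.42171725 0.25749146 0.17927868] [[0.9, 1.4], [0.2, 8.9], [-0.5, -2.8], [2.8, 8.9], [0.1, -2.8], [-1.3, -2.0], [-2.7, -0.3]]
```

View pics/w1o.png

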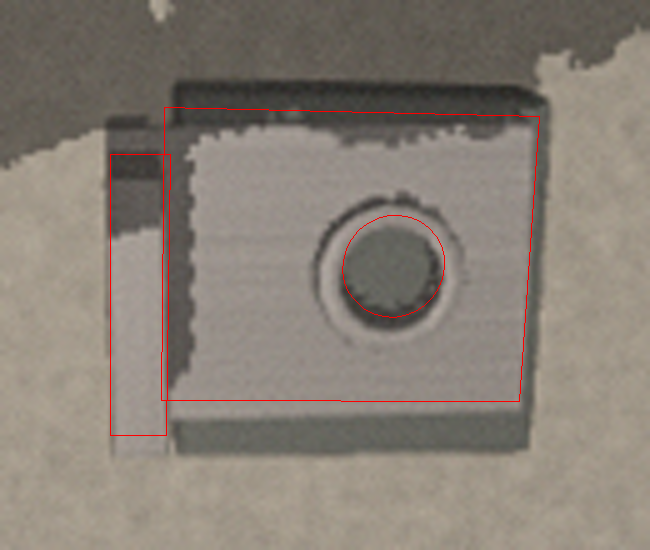

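The overlay shows my upper rib corners were wrong: that strip is the rib's end face. Better corners in the crop are the rib top at (108..165, 178..455), the plate's lower edge at y 418→410, the far edge at x 540→530, and the boss centre at (388,275). I'll refit.

Run:
```python
from h import *
p=shot("wrist")
a=lambda x,y:np.array([x/5+230-.5,y/5+110-.5])
pts=[(a(388,275),(.055,0,.014)),(a(108,178),(-.010,.030,.046)),(a(111,455),(-.010,-.030,.046)),(a(163,178),(.002,.030,.046)),(a(168,455),(.002,-.030,.046)),(a(540,120),(.09,.035,.006)),(a(530,411),(.09,-.035,.006)),(a(175,418),(.002,-.035,.006))]
q,f=fit_plane_points(p,pts,.03,[.418,.25,.18]); print(q,f.tolist())
g=cv2.cvtColor(p["color"],cv2.COLOR_RGB2GRAY)
print("rib end col profile", g[140:206,256].tolist())
# cell from here
for n in ("cell_well","stand"):
    for m in masks_of(p,n): print(n,m["score"],m["bbox"])
rib=gz(q,.03,[(-.004,0,.034)])[0]; s=p["state"]; M=R.from_rotvec(s["tcp_rot"]).as_matrix(); print("rib",rib,"delta tool to put grasp pt there",M.T@(rib-np.array(s["tool_pos"]))+[0,0,.019])
```

```text
[0.42251947 0.25326773 0.21353661] [[1.2, 0.5], [-0.4, -0.1], [0.9, 0.3], [0.5, -0.4], [0.7, 0.0], [-1.0, 0.4], [-1.2, -0.8], [-1.8, -0.1]]
rib end col profile [71, 62, 59, 63, 65, 64, 80, 98, 88, 88, 90, 94, 89, 89, 91, 86, 122, 160, 161, 156, 155, 158, 157, 154, 157, 157, 154, 157, 159, 156, 155, 158, 153, 158, 152, 156, 154, 154, 155, 152, 153, 158, 155, 153, 153, 151, 152, 152, 153, 150, 154, 154, 149, 148, 151, 154, 152, 150, 152, 150, 145, 150, 153, 152, 149, 149]
cell_well 0.6 [293.1, 308.5, 346.2, 333.8]
rib [0.41861032 0.25242006 0.064     ] delta tool to put grasp pt there [0.00021218 0.00602809 0.18632949]
```

>>> drive_tool --pt "0 0 -2 0 0.006 0.02 0.6" --pt "0 0 0 0 0 0.03 0.6" --pt "0 0 0 0 0 0.03 0.6" --pt "0 0 0 0 0 0.02 0.6" --pt "0 0 0 0 0 0 0.6" --pt "0 0 0 0 0 0 0.6"

```text
time: 4.02
tool_pos: [0.4177, 0.2512, 0.1302]
tcp_rot: [-1.966, -2.449, 0.005]
wrist_force: [0.9, -0.2, 0.3]
width: 0.601
grip_force: 0.0
```

Run:
```python
from h import *
p=shot("wrist"); s=p["state"]; print(s["time"],s["tool_pos"])
q=[.4225,.2533,.2135]
im=cv2.resize(p["color"][:,:,::-1],None,fx=1.5,fy=1.5,interpolation=cv2.INTER_CUBIC)
P=lambda X:((proj(p,gz(q,.03,X))[0]+.5)*1.5).round().astype(int)
for poly in ([(-.01,.03,.046),(.002,.03,.046),(.002,-.03,.046),(-.01,-.03,.046)],[(0.002,.035,.006),(.09,.035,.006),(.09,-.035,.006),(.002,-.035,.006)],[(.055+.012*np.cos(t),.012*np.sin(t),.014) for t in np.linspace(0,6.28,30)]):
    cv2.polylines(im,[np.array([P(x) for x in poly])],True,(0,0,255),1)
cv2.imwrite("pics/w2o.png",im)
```

```text
4.0167 [0.41768059 0.25116013 0.13019697]
```

View pics/w2o.png

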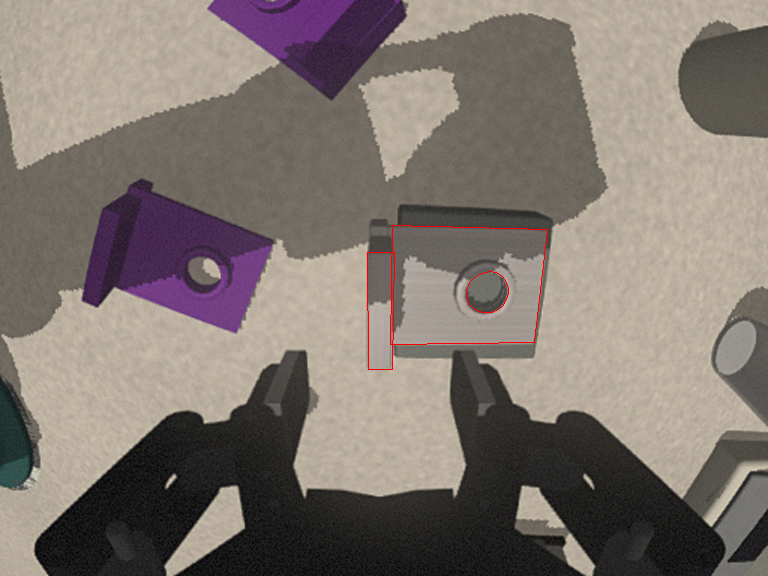

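The overlay matches the rib, plate and hole well, so I'll descend and grip.

>>> drive_tool --pt "0 0 0 0.001 0.001 0.03 0.6" --pt "0 0 0 0 0 0.03 0.6" --pt "0 0 0 0 0 0.015 0.6" --pt "0 0 0 0 0 0.01 0.5" --pt "0 0 0 0 0 0 0.4"

```text
time: 4.48
tool_pos: [0.4195, 0.2523, 0.0459]
tcp_rot: [-1.968, -2.448, 0.001]
wrist_force: [0.0, 0.2, -0.1]
width: 0.401
grip_force: 0.0
```

>>> drive_tool --pt "0 0 0 0 0 0 0.3" --pt "0 0 0 0 0 0 0.2" --pt "0 0 0 0 0 0 0.1" --pt "0 0 0 0 0 0 0" --pt "0 0 0 0 0 0 0" --pt "0 0 0 0 0 0 0" --force 60

```text
time: 4.98
tool_pos: [0.421, 0.2531, 0.0483]
tcp_rot: [1.968, 2.447, 0.005]
wrist_force: [-2.7, -0.4, 6.6]
width: 0.129
grip_force: 59.9
```

>>> drive_tool --pt "0 0 0 0 0 -0.005 0" --pt "0 0 0 0 0 -0.015 0" --pt "0 0 0 0 0 -0.02 0" --pt "0 0 0 0 0 -0.02 0" --pt "0 0 0 0 0 -0.02 0" --pt "0 0 0 0 0 -0.02 0" --pt "0 0 0 0 0 -0.01 0" --pt "0 0 0 0 0 0 0"

```text
time: 5.65
tool_pos: [0.4217, 0.2533, 0.1594]
tcp_rot: [1.967, 2.446, 0.009]
wrist_force: [0.4, 1.0, -2.1]
width: 0.13
grip_force: 58.8
```

Run:
```python
from h import *
p=shot("wrist"); s=p["state"]; print(s["time"],s["tool_pos"],R.from_rotvec(s["tcp_rot"]).as_matrix().round(4).tolist(),s["wrist_force"],s["torque"],s["width"])
save(p,"w3.png",scale=1.5)
for n in ("cell_well","guide"):
    for m in masks_of(p,n): print(n,m["score"],m["bbox"])
```

```text
5.65 [0.42165414 0.25326297 0.1594377 ] [[-0.2147, 0.9767, 0.0055], [0.9767, 0.2147, 0.0029], [0.0017, 0.006, -1.0]] [ 0.42544894  1.0475883  -2.06972528] [-0.03567316  0.02315503 -0.01543019] 0.1302505685727017
guide 0.68 [240.6, 168.8, 408.1, 322.9]
guide 0.63 [68.7, 123.1, 184.8, 212.6]
guide 0.62 [144.0, 0.0, 265.5, 70.4]
```

View pics/w3.png

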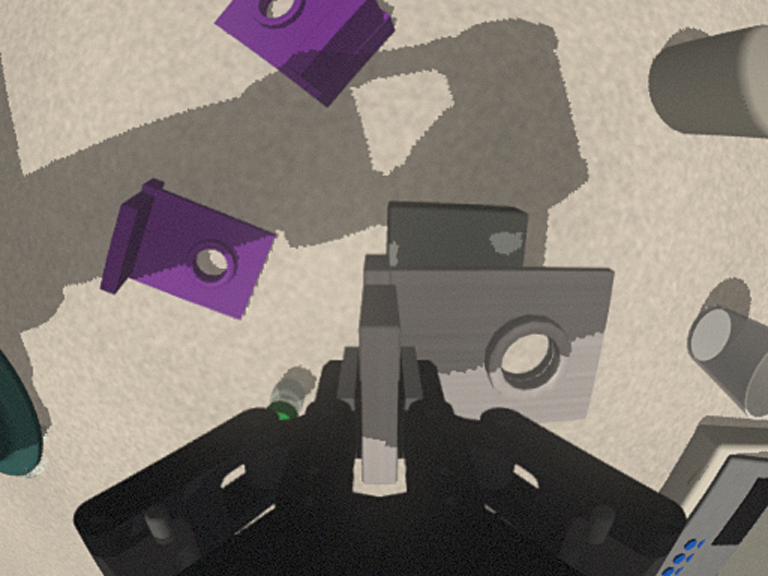

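The guide is in the grip: rib top at px (361–399, 323–484), hole at (528,354), vial untouched. Next I'll turn to the cell's rough yaw and pass over to its right side, so the camera (on the tool's +x side) sees the cell and the held guide together.

>>> drive_tool --pt "0 0 6.7 0 0 0 0" --pt "0 0 6.7 0 0 0 0" --pt "0 0 0 -0.02 0.006 0 0" --pt "0 0 0 -0.034 0.01 0 0" --pt "0 0 0 -0.038 0.0105 0 0" --pt "0 0 0 -0.038 0.0105 0 0" --pt "0 0 0 -0.038 0.0105 0 0" --pt "0 0 0 -0.038 0.0105 0 0"

```text
time: 6.47
tool_pos: [0.4728, 0.0435, 0.1543]
tcp_rot: [-2.239, -2.201, 0.004]
wrist_force: [1.7, -0.3, -2.4]
width: 0.131
grip_force: 58.7
```

>>> drive_tool --pt "0 0 0 -0.038 0.0105 0 0" --pt "0 0 0 -0.038 0.0105 0 0" --pt "0 0 0 -0.038 0.0105 0 0" --pt "0 0 0 -0.034 0.01 0 0" --pt "0 0 0 -0.02 0.006 0 0" --pt "0 0 0 -0.01 0 0 0" --pt "0 0 0 0 0 0 0" --pt "0 0 0 0 0 0 0"

```text
time: 7.13
tool_pos: [0.5171, -0.133, 0.1546]
tcp_rot: [-2.24, -2.198, 0.002]
wrist_force: [0.8, -0.3, -1.7]
width: 0.128
grip_force: 58.7
```

Run:
```python
from h import *
p=shot("wrist"); s=p["state"]; print(s["time"],s["tool_pos"],R.from_rotvec(s["tcp_rot"]).as_matrix().round(4).tolist(),s["wrist_force"],s["width"])
save(p,"w4.png",scale=1.5); import pickle; pickle.dump(p,open("w4.pkl","wb"))
for n in ("cell_well","guide"):
    for m in masks_of(p,n): print(n,m["score"],m["bbox"])
```

```text
7.1333 [ 0.51711433 -0.13297222  0.15462446] [[0.0186, 0.9998, -0.0032], [0.9998, -0.0186, 0.0017], [0.0016, -0.0033, -1.0]] [ 0.81916206 -0.3164926  -1.69106137] 0.12810804772080767
cell_well 0.74 [63.0, 142.5, 153.7, 182.6]
cell_well 0.69 [265.6, 0.0, 408.2, 151.3]
guide 0.75 [239.6, 170.8, 405.8, 323.4]
```

View pics/w4.png

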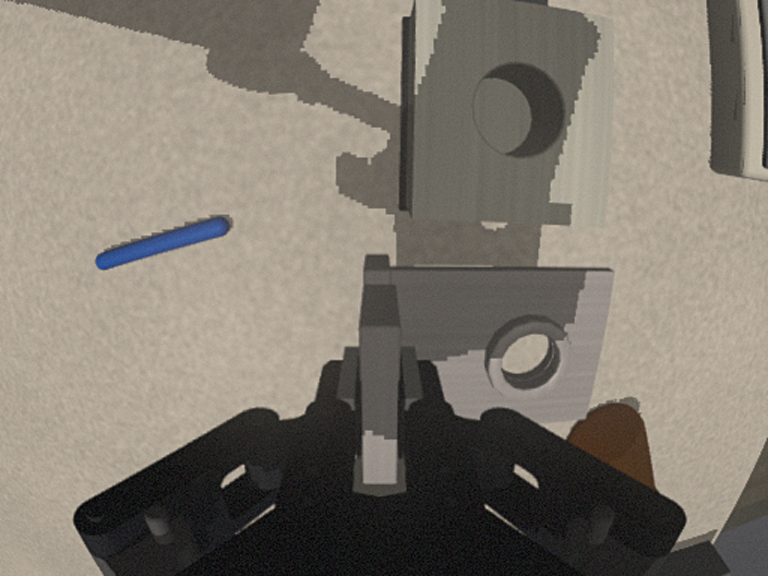

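The view shows the cell's front edge at column ≈413 (rows 0–216), its right side edge from (413,216) to (607,226), and the well's mouth centred at (518,110). The held guide has its hole at (528,354) and its far corners at (613,270) and (588,421). I'll fit the cell and the held guide by snapping edges.

```bash
cat > fit.py <<'E'
from h import *; import pickle,sys
from scipy.optimize import least_squares
p=pickle.load(open("w4.pkl","rb")); s=p["state"]
a=lambda x,y:np.array([x/1.5-.17,y/1.5-.17])
# cell: front edge, side edge, well
E=edge_pts(p,[(a(416,20),a(413,210)),(a(420,217),a(600,226))],half=3)
for e in E: print([(round(float(c[0]*1.5)),round(float(c[1]*1.5)),round(float(d))) for c,d,k in e])
well=[(a(473,108),180),(a(565,110),0),(a(517,62),90),(a(520,157),-90)]
def res(q):
    r=[]
    for uv,X in ((np.array([c for c,d,k in E[0]]),[(0,y,0) for y in np.linspace(.045,-.06,12)]),):
        w=at_z(p,uv,.07)-[q[0],q[1],0]; r+=list((w[:,0]*np.cos(q[2])+w[:,1]*np.sin(q[2]))*1e3)
    w=at_z(p,np.array([c for c,d,k in E[1]]),.07)-[q[0],q[1],0]; r+=list((-w[:,0]*np.sin(q[2])+w[:,1]*np.cos(q[2])+.06)*1e3)
    c=gz(q,.07,[(.055,0,0)])[0]
    r+=[(np.linalg.norm(at_z(p,[u],.07)[0]-c)-.025)*2e3 for u,_ in well]
    return r
f=least_squares(res,[.53,-.034,-.02],loss="soft_l1"); q=f.x; print("cell",q.round(4)); print(np.round(f.fun,1).tolist())
wc=at_z(p,[u for u,_ in well],.07).round(4); print("well pts",wc.tolist())
# held guide in tool frame: params rot (3), rib point (3)
B=np.array([[0,1,0],[1,0,0],[0,0,-1.]])  # guide axes -> tool
pts=[(a(361,324),(-.010,.030,.046)),(a(400,324),(.002,.030,.046)),(a(362,484),(-.010,-.030,.046)),(a(398,485),(.002,-.030,.046)),(a(613,270),(.09,.035,.006)),(a(588,420),(.09,-.035,.006)),(a(528,353),(.055,0,.014)),(a(392,267),(.002,.035,.006))]
M=np.array(p["mount"]);K=np.array(p["intrinsics"])
def projt(Xt):
    c=(Xt-M[:3,3])@M[:3,:3]*[1,-1,-1]; r=np.linalg.norm(c[:,:2],axis=1); t=np.arctan2(r,c[:,2]); return c[:,:2]*(t/r)[:,None]*K[0,0]+K[:2,2]
X=np.array([x for _,x in pts]); uv=np.array([u for u,_ in pts])
def gt(v,X): return (np.atleast_2d(X)-[-.004,0,.034])@B.T@R.from_rotvec(v[:3]).as_matrix().T+v[3:]
def r2(v): return np.r_[(projt(gt(v,X))-uv).ravel(), v[[0]]/.03, v[[1]]/.03, v[[2]]/.02, (v[4])/.001,(v[5]+.018)/.004]
f=least_squares(r2,[0,0,0,0,0,-.018],loss="soft_l1"); v=f.x; print("held rot deg",np.degrees(v[:3]).round(2),"rib pt tool",v[3:].round(4)); print(f.fun[:16].reshape(-1,2).round(1).tolist())
Rw=R.from_rotvec(s["tcp_rot"]).as_matrix(); O=Rw@gt(v,[0,0,0])[0]+s["tool_pos"]; H=Rw@gt(v,[.055,0,.014])[0]+s["tool_pos"]
ex=Rw@(gt(v,[1,0,0])-gt(v,[0,0,0]))[0]; print("guide origin",O.round(4),"hole",H.round(4),"x",ex.round(3),"yaw",np.arctan2(ex[1],ex[0]).round(4))
d=np.array([q[0],q[1],.07])-O; print("delta world",d.round(4),"dyaw deg",np.degrees(q[2]-np.arctan2(ex[1],ex[0])).round(2))
E
python3 fit.py
```

```text
[(415, 48, 33), (415, 60, 41), (415, 72, 35), (414, 84, 30), (415, 97, 12), (414, 109, 14), (413, 121, 15), (414, 133, 15), (413, 145, 13), (414, 157, 13), (412, 169, 14), (412, 181, 13)]
[(447, 220, 2), (458, 221, 3), (470, 221, 2), (481, 219, 11), (493, 221, 21), (504, 221, 21), (515, 223, 1), (527, 226, 1), (538, 227, 3), (550, 224, 28), (561, 225, 24), (573, 229, 1)]
cell [ 0.5373 -0.0318 -0.0403]
[-0.4, 0.0, 0.0, -0.5, 0.3, -0.2, -0.3, 0.1, 0.2, 0.5, -0.4, 0.1, -0.0, -0.7, -0.4, 0.8, 0.2, 0.6, -0.0, -1.4, -1.8, 0.3, 0.4, -1.4, 0.4, 0.8, 0.9, -0.1]
well pts [[0.567, -0.0344, 0.07], [0.6176, -0.0323, 0.07], [0.5908, -0.0086, 0.07], [0.5922, -0.059, 0.07]]
held rot deg [ 0.69 -0.65 -0.1 ] rib pt tool [ 0.0005  0.0009 -0.0163]
[[-2.3, -0.1], [0.4, -0.3], [-0.1, 0.5], [-0.6, -0.4], [0.1, -0.7], [-2.1, -1.6], [2.0, 5.7], [1.6, 1.0]]
guide origin [ 0.5216 -0.1329  0.1369] hole [ 0.5768 -0.1337  0.15  ] x [ 1.    -0.017 -0.015] yaw -0.0169
delta world [ 0.0157  0.1011 -0.0669] dyaw deg -1.34
```

The cell fit is consistent: edge at (0.537, -0.032), yaw -0.04, and the well lands 55 mm behind with its 50 mm diameter recovered. Moving the guide over with about 5 mm clearance in front, then lowering most of the way.

>>> drive_tool --pt "0 0 1.3 0 0 0 0" --pt "0 0 0 0.015 0.0016 0 0" --pt "0 0 0 0.03 0.002 0 0" --pt "0 0 0 0.03 0.002 0 0" --pt "0 0 0 0.0265 0.001 0 0" --pt "0 0 0 0 0 0 0"

```text
time: 7.78
tool_pos: [0.529, -0.0274, 0.1565]
tcp_rot: [-2.261, -2.179, -0.003]
wrist_force: [0.4, -0.0, -2.8]
width: 0.131
grip_force: 58.7
```

>>> drive_tool --pt "0 0 0 0 0 0.02 0" --pt "0 0 0 0 0 0.02 0" --pt "0 0 0 0 0 0.01 0" --pt "0 0 0 0 0 0.005 0" --pt "0 0 0 0 0 0 0" --pt "0 0 0 0 0 0 0"

```text
time: 8.28
tool_pos: [0.5293, -0.0325, 0.1016]
tcp_rot: [2.266, 2.176, 0.0]
wrist_force: [0.1, 0.8, -2.8]
width: 0.13
grip_force: 58.6
```

Run:
```python
from h import *
p=shot("wrist"); s=p["state"]; print(s["time"],s["tool_pos"],R.from_rotvec(s["tcp_rot"]).as_matrix().round(4).tolist(),s["wrist_force"],s["torque"],s["width"])
save(p,"w5.png",(190,30,430,230),3); import pickle; pickle.dump(p,open("w5.pkl","wb"))
```

```text
8.2833 [ 0.52932374 -0.03247972  0.10161793] [[0.0404, 0.9992, 0.0002], [0.9992, -0.0404, -0.0], [-0.0, 0.0002, -1.0]] [ 0.06608556  0.82306489 -2.80040677] [0.04283272 0.03308471 0.03720873] 0.13009552114312736
```

View pics/w5.png

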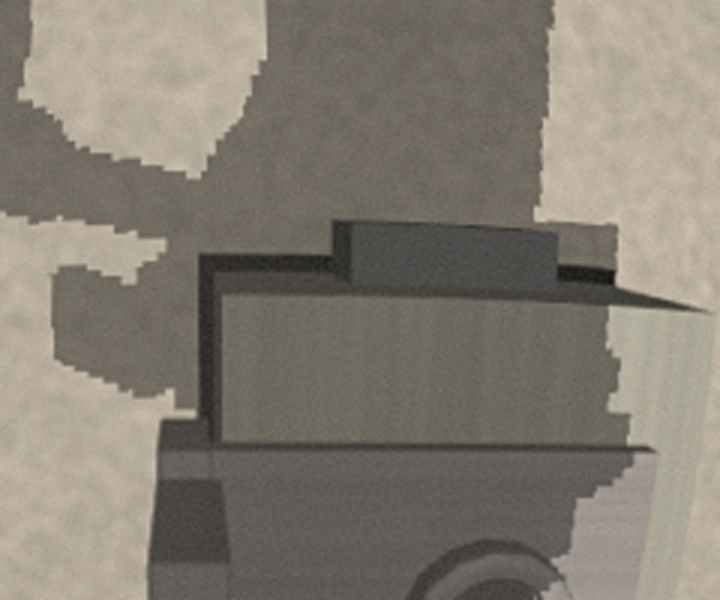

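The crop shows the cell's upper left front corner at (221,293), its front edge running down to (218,443), and the guide's plate edge at row 447. I'll check the remaining offset.

Run:
```python
from h import *; import pickle
p=pickle.load(open("w5.pkl","rb"))
f=lambda x,y:[(x+.5)/3-.5+190,(y+.5)/3-.5+30]
q=[.5373,-.0318,-.0403]
inv=lambda w:((lambda d:[d[0]*np.cos(q[2])+d[1]*np.sin(q[2]),-d[0]*np.sin(q[2])+d[1]*np.cos(q[2])])(np.array(w[:2])-q[:2]))
E=edge_pts(p,[(f(221,300),f(219,440)),(f(230,293),f(560,302))],half=2)
for e in E: print(np.round([inv(w) for w in at_z(p,[c for c,d,k in e],.07)],4).tolist(),[round(float(d)) for c,d,k in e])
# guide plate +y edge top and left corner, at guessed height O z
for z in (.080,.0839,.088):
    print(z,[np.round(inv(at_z(p,[f(*u)],z+.006)[0]),4).tolist() for u in ((215,447),(657,449))])
```

```text
[[-0.0006, 0.0545], [-0.0004, 0.0527], [-0.0006, 0.051], [-0.0005, 0.0492], [-0.0006, 0.0474], [-0.0005, 0.0456], [-0.0003, 0.0438], [-0.0003, 0.042], [-0.0005, 0.0401], [-0.0005, 0.0383], [-0.0004, 0.0365], [-0.0004, 0.0346]] [17, 17, 17, 16, 17, 17, 16, 16, 16, 17, 15, 15]
[[0.0108, 0.0602], [0.0149, 0.0595], [0.0191, 0.0597], [0.0233, 0.0604], [0.0275, 0.0598], [0.0318, 0.0598], [0.0361, 0.0601], [0.0404, 0.0603], [0.0449, 0.0603], [0.0494, 0.0599], [0.0539, 0.0602], [0.0585, 0.0604]] [11, 13, 14, 13, 14, 13, 14, 14, 13, 13, 15, 14]
0.08 [[-0.0021, 0.0333], [0.0881, 0.0335]]
0.0839 [[-0.0023, 0.0344], [0.0857, 0.0346]]
0.088 [[-0.0024, 0.0356], [0.0833, 0.0358]]
```

The offset is confirmed: about 4 mm to go in x, 0.5 mm in y and 14 mm in z, with yaw within 0.2°. Lowering to contact.

>>> drive_tool --pt "0 0 0 0.0005 0 0.005 0" --pt "0 0 0 0 0 0.004 0" --pt "0 0 0 0 0 0.002 0" --pt "0 0 0 0 0 0 0" --pt "0 0 0 0 0 0 0"

```text
time: 8.75
tool_pos: [0.5289, -0.0319, 0.0901]
tcp_rot: [-2.265, -2.176, 0.001]
wrist_force: [0.0, 0.1, -3.4]
width: 0.129
grip_force: 58.8
```

>>> drive_tool --pt "0 0 0 0 0 0.001 0" --pt "0 0 0 0 0 0.001 0" --pt "0 0 0 0 0 0 0" --pt "0 0 0 0 0 0 0"

```text
time: 9.08
tool_pos: [0.5294, -0.0319, 0.0884]
tcp_rot: [2.265, 2.176, 0.0]
wrist_force: [0.4, -1.1, -1.7]
width: 0.127
grip_force: 58.7
```

>>> drive_tool --pt "0 0 0 0 0 0.001 0" --pt "0 0 0 0 0 0 0" --pt "0 0 0 0 0 0 0"

```text
time: 9.33
tool_pos: [0.5294, -0.0319, 0.0884]
tcp_rot: [2.265, 2.176, 0.0]
wrist_force: [-2.5, 0.3, 4.9]
width: 0.13
grip_force: 59.9
```

Plate contact is felt (about 7 N). Now sliding the lip toward the face.

>>> drive_tool --pt "0 0 0 0 0.001 0 0" --pt "0 0 0 0 0.001 0 0" --pt "0 0 0 0 0.001 0 0" --pt "0 0 0 0 0 0 0" --pt "0 0 0 0 0 0 0"

```text
time: 9.75
tool_pos: [0.532, -0.032, 0.0884]
tcp_rot: [-2.265, -2.176, 0.001]
wrist_force: [-4.3, 0.9, 7.5]
width: 0.129
grip_force: 60.1
```

>>> drive_tool --pt "0 0 0 0 0.0005 0 0" --pt "0 0 0 0 0.0005 0 0" --pt "0 0 0 0 0 0 0" --pt "0 0 0 0 0 0 0"

```text
time: 10.08
tool_pos: [0.532, -0.032, 0.0884]
tcp_rot: [-2.264, -2.175, 0.003]
wrist_force: [-8.3, -0.1, 9.7]
width: 0.128
grip_force: 60.5
```

>>> drive_tool --pt "0 0 0 0 0.0005 0 0" --pt "0 0 0 0 0.0005 0 0" --pt "0 0 0 0 0 0 0" --pt "0 0 0 0 0 0 0"

```text
time: 10.42
tool_pos: [0.532, -0.032, 0.0884]
tcp_rot: [-2.263, -2.174, 0.005]
wrist_force: [-10.9, 1.0, 11.9]
width: 0.126
grip_force: 60.9
```

The lip is against the face: TCP x is stuck at 0.532 with a −11 N reaction. I'll relax part of the push, then open slowly just enough.

>>> drive_tool --pt "0 0 0 0 -0.0004 -0.0004 0" --pt "0 0 0 0 -0.0004 -0.0004 0" --pt "0 0 0 0 0 0 0" --pt "0 0 0 0 0 0 0" --force 30

```text
time: 10.75
tool_pos: [0.532, -0.032, 0.0884]
tcp_rot: [-2.264, -2.175, 0.003]
wrist_force: [-6.5, 0.2, 5.5]
width: 0.131
grip_force: 59.9
```

>>> drive_tool --pt "0 0 0 0 0 0 0.15" --pt "0 0 0 0 0 0 0.2" --pt "0 0 0 0 0 0 0.3" --pt "0 0 0 0 0 0 0.4" --pt "0 0 0 0 0 0 0.5" --pt "0 0 0 0 0 0 0.5" --pt "0 0 0 0 0 0 0.5"

```text
time: 11.33
tool_pos: [0.5335, -0.0321, 0.0881]
tcp_rot: [2.266, 2.176, 0.0]
wrist_force: [-0.9, -0.2, -0.3]
width: 0.504
grip_force: 0.0
```

Run:
```python
from h import *; import pickle
p=shot("wrist"); s=p["state"]; print(s["time"],s["tool_pos"],s["wrist_force"],s["width"]); pickle.dump(p,open("w6.pkl","wb"))
```

```text
11.3333 [ 0.53353527 -0.03206564  0.08807217] [-0.8748001  -0.17054908 -0.30311754] 0.5037001153950774
```

>>> drive_tool --pt "0 0 0 0 0 -0.01 0.5" --pt "0 0 0 0 0 -0.03 0.5" --pt "0 0 0 0 0 -0.035 0.5" --pt "0 0 0 0 0 -0.035 0.5" --pt "0 0 0 0 0 -0.035 0.6" --pt "0 0 0 0 0 -0.015 0.6" --pt "0 0 0 -0.02 0 0 0.6" --pt "0 0 0 -0.035 0 0 0.6"

```text
time: 12.05
tool_pos: [0.5328, -0.0855, 0.2517]
tcp_rot: [2.258, 2.178, 0.007]
wrist_force: [0.1, -0.5, -0.7]
width: 0.601
grip_force: 0.0
```

>>> drive_tool --pt "0 0 0 -0.035 0 0 0.6" --pt "0 0 0 -0.03 0 0 0.6" --pt "0 0 0 -0.01 0 0 0.6" --pt "0 0 0 0 0 0 0.6" --pt "0 0 0 0 0 0 0.6"

```text
time: 12.47
tool_pos: [0.5281, -0.1619, 0.2484]
tcp_rot: [-2.267, -2.174, -0.001]
wrist_force: [0.4, 1.5, 1.2]
width: 0.601
grip_force: 0.0
```

Run:
```python
from h import *; import pickle
p=shot("wrist"); s=p["state"]; print(s["time"],s["tool_pos"],s["wrist_force"],s["width"]); pickle.dump(p,open("w7.pkl","wb"))
q=[.5369,-.0318,-.0403]
u=proj(p,gz(q,.07,[(.04,0,0)]))[0]; print(u)
l,t=int(u[0]-66),int(max(0,u[1]-60)); print("crop",l,t)
im=cv2.resize(p["color"][t:t+110,l:l+133,::-1],None,fx=6,fy=5.4 and 6,interpolation=cv2.INTER_CUBIC)[:600]
P=lambda X,z0:((proj(p,gz(q,z0,X))[0]+.5-[l,t])*6).round().astype(int)
for k,poly in enumerate(([(-.01,.03,.046),(.002,.03,.046),(.002,-.03,.046),(-.01,-.03,.046)],[(0.002,.035,.006),(.09,.035,.006),(.09,-.035,.006),(.002,-.035,.006)],[(.055+.012*np.cos(t),.012*np.sin(t),.014) for t in np.linspace(0,6.28,30)],[(0,.06,0),(.11,.06,0),(.11,-.06,0),(0,-.06,0)])):
    cv2.polylines(im,[np.array([P(x,.07) for x in poly])],True,((0,0,255) if k<3 else (255,0,0)),1)
cv2.imwrite("pics/w7o.png",im); print(im.shape)
```

```text
12.4667 [ 0.5280919  -0.1618739   0.24844165] [0.36242706 1.50206255 1.20889414] 0.6011825312833665
[292.67077973  50.48629547]
crop 226 0
(600, 798, 3)
```

View pics/w7o.png

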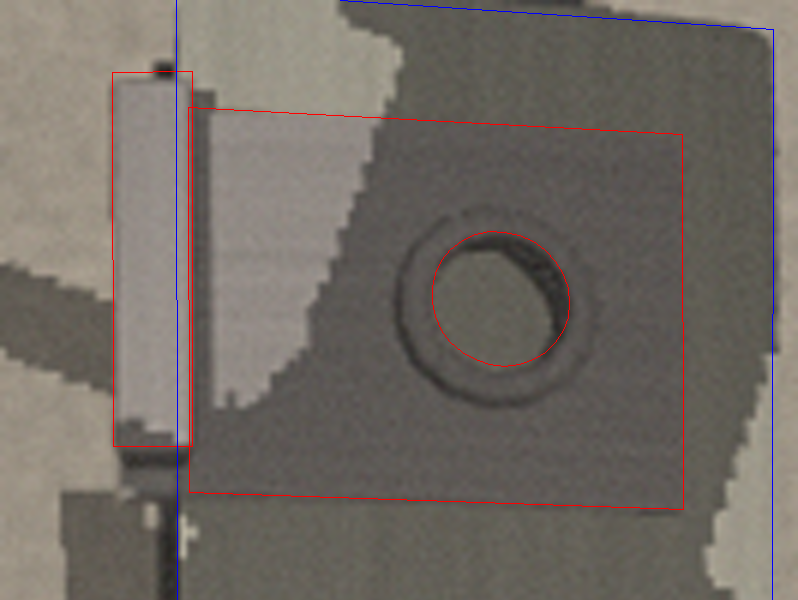

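The overlay matches: the guide is flush, square and centred, with its hole at (0.592, -0.034, 0.084). Next is the probe: I'll fly so the camera stands above it.

>>> drive_tool --pt "0 0 0 -0.02 0 0 0.6" --pt "0 0 0 -0.035 0 0 0.6" --pt "0 0 0 -0.035 0 0 0.6" --pt "0 0 0 -0.035 0 0 0.6" --pt "0 0 0 -0.035 0 0 0.6" --pt "0 0 0 -0.02 0 0 0.6" --pt "0 0 0 -0.01 0 0 0.6" --pt "0 0 0 0 0 0 0.6"

```text
time: 13.18
tool_pos: [0.5208, -0.3522, 0.2478]
tcp_rot: [-2.266, -2.175, -0.0]
wrist_force: [-0.7, 0.4, -1.8]
width: 0.601
grip_force: 0.0
```

>>> drive_tool --pt "0 0 0 0 0 0 0.6" --pt "0 0 0 0 0 0 0.6"

```text
time: 13.35
tool_pos: [0.5209, -0.3498, 0.248]
tcp_rot: [-2.263, -2.178, -0.001]
wrist_force: [0.7, 0.1, -0.8]
width: 0.6
grip_force: 0.0
```

Run:
```python
from h import *; import pickle
p=shot("wrist"); s=p["state"]; print(s["time"],s["tool_pos"],s["tcp_rot"],s["q"]); pickle.dump(p,open("w8.pkl","wb"))
for n in ("probe","stand"):
    for m in masks_of(p,n): print(n,m["score"],m["bbox"])
u=proj(p,[[.522,-.282,.2]])[0]; print(u)
l,t=int(max(u[0]-60,0)),int(max(0,u[1]-45)); print("crop",l,t); save(p,"w8.png",(l,t,l+120,t+90),6.5)
```

```text
13.35 [ 0.52090007 -0.34976153  0.24800616] [-2.26311283e+00 -2.17759992e+00 -1.03762976e-03] [-6.31459076e-01  1.65618059e-01  1.69119750e+00  8.49295089e-04
  1.28560132e+00 -5.93189969e-01]
probe 0.55 [232.9, 102.3, 271.2, 142.1]
stand 0.6 [210.0, 63.4, 298.1, 171.7]
[248.73184998 114.378371  ]
crop 188 69
```

View pics/w8.png

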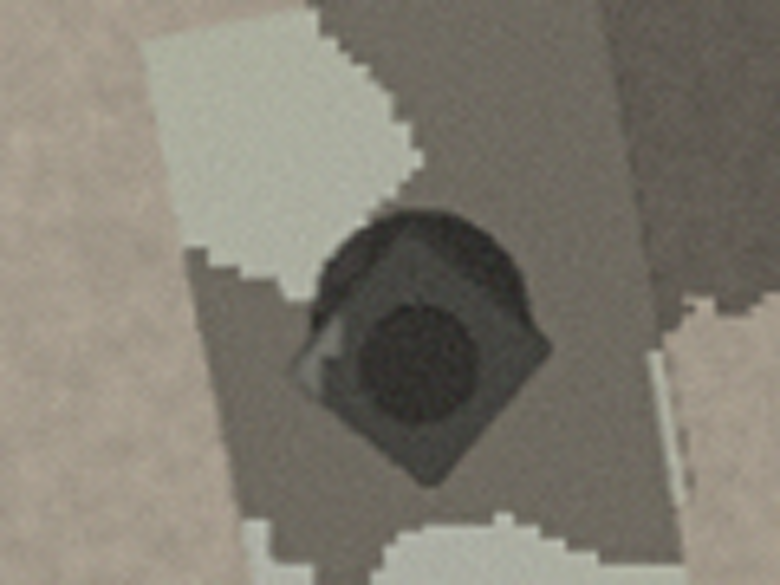

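The crop shows the head's square top turned about 45°: corners at (293,368), (430,487), (551,348) and (413,230), stub at (418,362), collar behind it. Computing its centre and flat directions.

Run:
```python
from h import *; import pickle
p=pickle.load(open("w8.pkl","rb")); s=p["state"]
f=lambda x,y:[(x+.5)/6.5-.5+188,(y+.5)/6.5-.5+69]
c=at_z(p,[f(*u) for u in ((293,368),(430,487),(551,348),(413,230))],.191); print(c.round(4).tolist(),"centre",c.mean(0),"stub",at_z(p,[f(418,362)],.199))
for i in range(4): d=c[(i+1)%4]-c[i]; print(np.linalg.norm(d).round(4),np.degrees(np.arctan2(d[1],d[0])).round(1))
print("collar bottom-top far edge",at_z(p,[f(418,210)],.131))
M=R.from_rotvec(s["tcp_rot"]).as_matrix(); print("tool y deg",np.degrees(np.arctan2(M[1,1],M[0,1])))
```

```text
[[0.5108, -0.2893, 0.191], [0.5244, -0.3024, 0.191], [0.5374, -0.2883, 0.191], [0.5237, -0.2756, 0.191]] centre [ 0.52408849 -0.28890691  0.191     ] stub [[ 0.52374524 -0.28854195  0.199     ]]
0.0189 -43.8
0.0192 47.4
0.0187 137.2
0.0189 -133.2
collar bottom-top far edge [[ 0.52407307 -0.27430372  0.131     ]]
tool y deg -2.206360631956608
```

The probe axis is at (0.524, -0.289) with flats at -43.2° and 46.8°; the ~19 mm sides and the collar position agree. Turning +41° about tool z and moving over it.

>>> drive_tool --pt "0 0 6.8 0 0 0 0.6" --pt "0 0 6.8 0 0 0 0.6" --pt "0 0 6.8 0 0 0 0.6" --pt "0 0 6.8 0 0 0 0.6" --pt "0 0 6.8 0 0 0 0.6" --pt "0 0 7.0 0 0 0 0.6"

```text
time: 14.0
tool_pos: [0.5207, -0.3508, 0.2483]
tcp_rot: [2.887, 1.238, 0.0]
wrist_force: [0.5, 0.5, -1.0]
width: 0.596
grip_force: 0.0
```

>>> drive_tool --pt "0 0 0 0.0166 -0.0145 0 0.6" --pt "0 0 0 0.02 -0.017 0 0.6" --pt "0 0 0 0.01 -0.008 0 0.6" --pt "0 0 0 0 0 0 0.6" --pt "0 0 0 0 0 0 0.6" --pt "0 0 0 0 0 0 0.6"

```text
time: 14.5
tool_pos: [0.5239, -0.291, 0.2484]
tcp_rot: [2.883, 1.246, -0.0]
wrist_force: [-0.9, -0.0, -0.1]
width: 0.598
grip_force: 0.0
```

```bash
cat > go.py <<'E'
from h import *; import sys
s=status.read_state(); M=R.from_rotvec(s["tcp_rot"]).as_matrix(); t=np.array(list(map(float,sys.argv[1:4])))
print(s["time"],s["tool_pos"],M.round(4).tolist(),"yaw",np.degrees(np.arctan2(M[1,1],M[0,1])).round(2),"tool delta",(M.T@(t-s["tool_pos"])).round(4),s["wrist_force"],s["width"])
E
python3 go.py .524 -.2888 .146
```

```text
14.5 [ 0.52393497 -0.29103809  0.24837677] [[0.6852, 0.7284, 0.0004], [0.7284, -0.6852, -0.001], [-0.0004, 0.001, -1.0]] yaw -43.25 tool delta [ 0.0017 -0.0016  0.1024] [-0.85154171 -0.01387454 -0.11489637] 0.5976974706916963
```

>>> drive_tool --pt "0 0 0 0.0016 -0.0015 0.01 0.6" --pt "0 0 0 0 0 0.03 0.6" --pt "0 0 0 0 0 0.03 0.6" --pt "0 0 0 0 0 0.022 0.6" --pt "0 0 0 0 0 0.01 0.6" --pt "0 0 0 0 0 0 0.6" --pt "0 0 0 0 0 0 0.6"

```text
time: 15.08
tool_pos: [0.5235, -0.289, 0.1457]
tcp_rot: [-2.884, -1.244, 0.001]
wrist_force: [0.5, 0.4, 0.9]
width: 0.602
grip_force: 0.0
```

>>> drive_tool --pt "0 0 0 0 0 0 0.5" --pt "0 0 0 0 0 0 0.4" --pt "0 0 0 0 0 0 0.3" --pt "0 0 0 0 0 0 0.2" --pt "0 0 0 0 0 0 0.1" --pt "0 0 0 0 0 0 0" --pt "0 0 0 0 0 0 0" --pt "0 0 0 0 0 0 0" --force 40

```text
time: 15.75
tool_pos: [0.5247, -0.2892, 0.1479]
tcp_rot: [2.882, 1.244, 0.003]
wrist_force: [-1.0, -0.5, 5.8]
width: 0.226
grip_force: 40.0
```

```bash
python3 go.py .524 -.2888 .146
```

```text
15.75 [ 0.52471524 -0.28917261  0.14787102] [[0.6857, 0.7279, 0.0025], [0.7279, -0.6857, -0.0016], [0.0005, 0.0029, -1.0]] yaw -43.29 tool delta [-0.0002 -0.0008  0.0019] [-1.01378925 -0.4605157   5.84473987] 0.22554209066747646
```

Gripped (19 mm). Lifting straight up 13 cm so the tip clears the stand and the rib.

>>> drive_tool --pt "0 0 0 0 0 -0.004 0" --pt "0 0 0 0 0 -0.012 0" --pt "0 0 0 0 0 -0.02 0" --pt "0 0 0 0 0 -0.025 0" --pt "0 0 0 0 0 -0.025 0" --pt "0 0 0 0 0 -0.025 0" --pt "0 0 0 0 0 -0.015 0" --pt "0 0 0 0 0 -0.008 0"

```text
time: 16.42
tool_pos: [0.5247, -0.2891, 0.2839]
tcp_rot: [2.881, 1.244, 0.004]
wrist_force: [0.7, -0.3, -1.4]
width: 0.23
grip_force: 39.8
```

>>> drive_tool --pt "0 0 0 0 0 0 0" --pt "0 0 0 0 0 0 0" --pt "0 0 0 0 0 0 0"

```text
time: 16.67
tool_pos: [0.5228, -0.2881, 0.2783]
tcp_rot: [-2.882, -1.244, 0.003]
wrist_force: [0.2, 0.4, -1.1]
width: 0.226
grip_force: 39.8
```

```bash
python3 go.py .5919 -.034 .285
python3 - <<'E'
from h import *; import pickle
p=shot("wrist"); pickle.dump(p,open("w9.pkl","wb"))
for n in ("probe","probe_tip"):
    for m in masks_of(p,n): print(n,m["score"],m["bbox"])
s=p["state"]; M=R.from_rotvec(s["tcp_rot"]).as_matrix()
for z in (.0229,.0529,.0929,.1329): print(z,proj(p,[np.array(s["tool_pos"])+M@[0,0,z]])[0].round(1))
for n in ("scene","top"):
    q=shot(n); pickle.dump(q,open(n+"9.pkl","wb"))
    for m in masks_of(q,"probe"): print(n,m["score"],m["bbox"])
    print([proj(q,[np.array(s["tool_pos"])+M@[0,0,z]])[0].round(1).tolist() for z in (.0229,.1329)])
E
```

```text
16.6667 [ 0.52282923 -0.28808504  0.27825792] [[0.6858, 0.7278, -0.0026], [0.7278, -0.6858, 0.0016], [-0.0007, -0.003, -1.0]] yaw -43.3 tool delta [ 0.2323 -0.124  -0.0065] [ 0.23004272  0.40801525 -1.08946162] 0.2262956839893176
probe 0.74 [226.2, 178.3, 280.2, 317.2]
probe 0.47 [201.4, 106.0, 307.7, 221.1]
probe_tip 0.81 [228.6, 177.0, 277.5, 321.1]
0.0229 [252.4 229.9]
0.0529 [252.4 211.6]
0.0929 [252.4 193.6]
0.1329 [252.4 180.3]
scene 0.62 [201.7, 203.7, 213.6, 237.8]
scene 0.25 [248.7, 167.0, 255.5, 176.6]
[[206.0, 207.5], [208.4, 239.0]]
top 0.16 [117.5, 151.2, 143.2, 174.5]
[[356.5, 180.6], [349.0, 184.0]]
```

Run:
```python
import pickle,cv2,numpy as np
p=pickle.load(open("w9.pkl","rb")); g=cv2.cvtColor(p["color"],cv2.COLOR_RGB2GRAY)
for r in range(170,226,5): print(r,g[r,232:274].tolist())
print("col 252", g[160:240,252].tolist())
s=pickle.load(open("scene9.pkl","rb")); gs=cv2.cvtColor(s["color"],cv2.COLOR_RGB2GRAY)
for r in (212,216,220,224,228,232,234,236,238,240,242): print(r,gs[r,196:220].tolist())
```

```text
170 [181, 177, 179, 180, 179, 180, 179, 177, 181, 181, 178, 179, 185, 155, 117, 102, 135, 175, 183, 186, 184, 183, 180, 182, 182, 179, 150, 115, 122, 152, 177, 183, 179, 182, 179, 182, 182, 181, 182, 182, 183, 179]
175 [180, 178, 178, 181, 178, 181, 181, 181, 180, 181, 180, 182, 185, 175, 140, 121, 174, 186, 184, 181, 181, 183, 182, 183, 181, 182, 183, 155, 118, 93, 115, 168, 182, 184, 178, 180, 179, 181, 181, 180, 182, 181]
180 [180, 181, 179, 179, 182, 178, 180, 181, 180, 182, 178, 177, 183, 183, 148, 84, 69, 74, 79, 74, 73, 70, 78, 73, 73, 71, 77, 93, 126, 156, 179, 182, 181, 182, 181, 176, 182, 179, 182, 178, 180, 180]
185 [185, 182, 179, 179, 179, 177, 180, 182, 182, 183, 182, 182, 185, 163, 100, 67, 68, 76, 75, 77, 77, 75, 75, 74, 71, 71, 90, 176, 185, 179, 181, 179, 179, 179, 180, 179, 180, 180, 184, 182, 178, 179]
190 [181, 179, 176, 181, 178, 180, 179, 179, 178, 184, 181, 184, 183, 142, 87, 69, 74, 73, 74, 80, 77, 74, 74, 73, 70, 67, 80, 144, 177, 184, 182, 180, 178, 182, 178, 180, 180, 180, 179, 180, 175, 182]
195 [161, 164, 172, 175, 182, 181, 179, 181, 179, 177, 177, 187,
[... 2231 characters left out ...]
212, 215, 210, 169, 91, 72, 69, 84, 153, 213, 217, 216, 214, 212, 208, 206, 205, 207]
234 [216, 213, 214, 214, 215, 215, 216, 218, 212, 179, 95, 73, 67, 83, 151, 215, 221, 219, 220, 219, 219, 218, 216, 213]
236 [218, 217, 217, 217, 216, 216, 217, 218, 219, 205, 103, 75, 71, 73, 131, 214, 220, 220, 221, 220, 220, 221, 218, 203]
238 [214, 215, 212, 212, 215, 217, 220, 219, 219, 208, 135, 83, 69, 76, 137, 214, 220, 219, 221, 219, 217, 203, 144, 120]
240 [211, 213, 215, 215, 219, 221, 220, 221, 221, 220, 215, 204, 183, 206, 215, 220, 220, 219, 214, 213, 200, 131, 117, 118]
242 [215, 216, 218, 220, 220, 220, 220, 221, 220, 220, 220, 219, 213, 211, 202, 146, 138, 135, 120, 119, 119, 117, 117, 119]
```

Run:
```python
from h import *; import pickle
p=pickle.load(open("w9.pkl","rb")); s=p["state"]; M=R.from_rotvec(s["tcp_rot"]).as_matrix()
P=lambda x,z:proj(p,[np.array(s["tool_pos"])+M@[x,0,z]])[0][1].round(2)
for dx in (-.003,-.002,-.001,0,.001):
  for dz in (-.002,0,.002): print(dx,dz,"tip rim",P(dx+.006,.1329+dz),"collar rim",P(dx+.015,.0229+dz),P(dx+.015,.0169+dz))
g=cv2.cvtColor(p["color"],cv2.COLOR_RGB2GRAY); print(g[205:225,[248,252,256]].T.tolist())
```

```text
-0.003 -0.002 tip rim 177.83 collar rim 213.19 217.17
-0.003 0 tip rim 177.27 collar rim 211.92 215.81
-0.003 0.002 tip rim 176.72 collar rim 210.67 214.49
-0.002 -0.002 tip rim 176.82 collar rim 211.63 215.57
-0.002 0 tip rim 176.27 collar rim 210.38 214.23
-0.002 0.002 tip rim 175.72 collar rim 209.14 212.92
-0.001 -0.002 tip rim 175.81 collar rim 210.07 213.96
-0.001 0 tip rim 175.26 collar rim 208.82 212.64
-0.001 0.002 tip rim 174.72 collar rim 207.61 211.34
0 -0.002 tip rim 174.8 collar rim 208.5 212.35
0 0 tip rim 174.26 collar rim 207.27 211.04
0 0.002 tip rim 173.72 collar rim 206.06 209.75
0.001 -0.002 tip rim 173.78 collar rim 206.92 210.73
0.001 0 tip rim 173.25 collar rim 205.7 209.43
0.001 0.002 tip rim 172.72 collar rim 204.51 208.16
[[70, 72, 75, 72, 67, 57, 55, 55, 56, 55, 50, 55, 52, 49, 52, 54, 55, 58, 57, 54], [73, 74, 69, 74, 56, 54, 50, 54, 54, 55, 51, 56, 52, 50, 53, 51, 54, 58, 56, 52], [73, 74, 68, 71, 64, 54, 50, 56, 53, 56, 49, 53, 52, 52, 54, 56, 53, 56, 52, 52]]
```

The probe sits in the hand about −1 to −2 mm along tool x and is nearly vertical. Moving over the hole with that offset taken into account (tip about 14.5 cm high).

>>> drive_tool --pt "0 0 0 0.012 -0.0063 0 0" --pt "0 0 0 0.022 -0.0116 0 0" --pt "0 0 0 0.03 -0.0159 0 0" --pt "0 0 0 0.03 -0.0159 0 0" --pt "0 0 0 0.03 -0.0159 0 0" --pt "0 0 0 0.03 -0.0159 0 0" --pt "0 0 0 0.03 -0.0159 0 0" --pt "0 0 0 0.025 -0.0132 0 0"

```text
time: 17.68
tool_pos: [0.5868, -0.0574, 0.2802]
tcp_rot: [-2.883, -1.246, -0.001]
wrist_force: [-0.2, 0.5, -1.9]
width: 0.227
grip_force: 39.7
```

>>> drive_tool --pt "0 0 0 0.016 -0.0085 0 0" --pt "0 0 0 0.009 -0.0048 0 0" --pt "0 0 0 0 0 0 0" --pt "0 0 0 0 0 0 0" --pt "0 0 0 0 0 0 0" --pt "0 0 0 0 0 0 0"

```text
time: 18.18
tool_pos: [0.5938, -0.0346, 0.2801]
tcp_rot: [2.885, 1.243, -0.0]
wrist_force: [-0.2, 0.1, -1.1]
width: 0.229
grip_force: 39.8
```

```bash
python3 go.py .5932 -.0332 .177
python3 - <<'E'
from h import *; import pickle
p=shot("wrist"); pickle.dump(p,open("w10.pkl","wb")); q=[.5369,-.0318,-.0403]
t=np.linspace(0,2*np.pi,24,endpoint=False)
g=cv2.cvtColor(p["color"],cv2.COLOR_RGB2GRAY)
print("hole c",proj(p,gz(q,.07,[(.055,0,.014)])),"boss rim rows/cols",proj(p,gz(q,.07,[(.055+.018*np.cos(a),.018*np.sin(a),.014) for a in (0,1.57,3.14,4.71)])).round(1).tolist())
print("plate corners",proj(p,gz(q,.07,[(.09,.035,.006),(.002,.035,.006),(.002,.03,.046),(-.01,.03,.046)])).round(1).tolist())
for r in range(150,200,3): print(r,g[r,225:282:2].tolist())
E
```

```text
18.1833 [ 0.59377304 -0.03455071  0.28008113] [[0.6869, 0.7268, -0.0002], [0.7268, -0.6869, -0.0004], [-0.0004, 0.0002, -1.0]] yaw -43.38 tool delta [ 0.0006 -0.0014  0.1031] [-0.22969636  0.13036083 -1.1002258 ] 0.2292569392343897
hole c [[250.91592809 165.9898909 ]] boss rim rows/cols [[262.6, 156.1], [240.7, 154.6], [239.4, 175.7], [260.9, 177.2]]
plate corners [[253.8, 123.2], [199.2, 171.5], [196.1, 184.0], [188.5, 190.9]]
150 [151, 171, 163, 165, 159, 160, 162, 166, 167, 119, 92, 95, 90, 87, 96, 174, 156, 167, 168, 174, 174, 168, 166, 166, 164, 171, 134, 174, 178]
153 [167, 167, 158, 162, 164, 165, 169, 168, 113, 87, 83, 94, 100, 125, 160, 135, 112, 90, 100, 168, 165, 166, 167, 168, 167, 171, 167, 171, 166]
156 [156, 162, 161, 164, 168, 160, 169, 161, 105, 152, 167, 158, 136, 138, 145, 153, 157, 161, 132, 94, 166, 166, 165, 170, 164, 170, 171, 163, 166]
159 [161, 163, 163, 162, 164, 167, 116, 107, 154, 161, 109, 95, 102, 103, 102, 103, 104, 129, 158, 151, 138, 170, 167, 171, 172, 166, 165, 171, 167]
162 [160, 164, 163, 164, 163, 166, 122, 151, 162, 101, 98, 101, 99, 103, 106, 1
[... 1096 characters left out ...]
 155, 158, 164, 159, 160, 163, 162, 163, 146, 67, 70, 72, 75, 72, 67, 157, 167, 168, 168, 168, 174, 172, 180, 182, 177, 176, 175]
189 [156, 157, 159, 156, 159, 160, 160, 159, 160, 163, 125, 69, 70, 72, 68, 73, 68, 153, 169, 166, 173, 172, 177, 172, 171, 177, 178, 179, 177]
192 [161, 159, 159, 156, 156, 159, 155, 156, 158, 164, 112, 68, 72, 69, 70, 73, 72, 114, 171, 172, 175, 173, 174, 173, 178, 176, 175, 179, 174]
195 [92, 154, 160, 155, 156, 160, 156, 159, 161, 163, 110, 68, 70, 73, 69, 65, 72, 103, 175, 178, 173, 175, 174, 173, 176, 178, 174, 170, 176]
198 [88, 89, 124, 159, 155, 159, 158, 160, 161, 163, 96, 68, 71, 69, 73, 74, 66, 85, 174, 171, 171, 175, 173, 173, 176, 175, 176, 174, 175]
```

The hole and shaft are both in sight. I'll fit the hole's rim in this same picture and compare it with the shaft in the tool frame.

```bash
cat > rim.py <<'E'
from h import *; import pickle,sys
from scipy.optimize import least_squares
def rim(p,c,angs,z=.084,lo=5,hi=14):
    g=cv2.GaussianBlur(cv2.cvtColor(p["color"],cv2.COLOR_RGB2GRAY).astype(np.float32),(0,0),.7); pts=[]
    k=np.arange(lo,hi,.25)
    for a in np.radians(angs):
        u=np.float32([c[0]+k*np.cos(a),c[1]+k*np.sin(a)]); v=cv2.remap(g,u[:1],u[1:],1)[0]; i=np.gradient(v).argmax(); pts.append(u[:,i])
    w=at_z(p,pts,z)[:,:2]
    f=least_squares(lambda q:np.linalg.norm(w-q[:2],axis=1)-q[2],[*w.mean(0),.012],loss="soft_l1",f_scale=.0005); return f.x,f.fun
if __name__=="__main__":
    p=pickle.load(open(sys.argv[1],"rb")); s=p["state"]; M=R.from_rotvec(s["tcp_rot"]).as_matrix()
    x,r=rim(p,(251.9,166.5),range(-200,25,12)); print("hole world",x.round(4),"res mm",(r*1e3).round(1).tolist())
    d=M.T@(np.r_[x[:2],.084]-s["tool_pos"]); print("hole in tool",d.round(4))
    K=np.array(p["intrinsics"])
    # shaft centre per row -> tool y at hole depth
    g=cv2.cvtColor(p["color"],cv2.COLOR_RGB2GRAY).astype(float)
    for row in (182,190,198,204):
        v=g[row,236:270]; L=np.interp(-118,-v[:17],np.arange(236,253)) if 0 else 0
        i=[j for j in range(236,252) if g[row,j]>118>=g[row,j+1]][-1]; j=[j for j in range(252,270) if g[row,j]<=118<g[row,j+1]][0]
        l=i+(g[row,i]-118)/(g[row,i]-g[row,i+1]); rr=j+(118-g[row,j])/(g[row,j+1]-g[row,j]); print(row,l,rr,(l+rr)/2)
    col=g[165:195,252]; print(col.tolist())
    for y in (-.001,0,.001): print(y,[proj(p,[np.array(s["tool_pos"])+M@[0,y,z]])[0].round(1).tolist() for z in (.05,.09,.13)])
E
python3 rim.py w10.pkl
```

```text
hole world [ 0.5919 -0.0352  0.0124] res mm [-0.2, -0.2, 0.4, -0.1, 0.3, -0.1, 0.0, -0.1, -0.0, -0.5, 0.1, 0.4, 0.1, -0.2, -0.3, 0.2, -0.1, 0.4, -0.2]
hole in tool [-0.0017 -0.0009  0.1961]
182 245.72857142857143 258.13461538461536 251.93159340659338
190 245.11111111111111 258.7076923076923 251.90940170940172
198 244.6764705882353 259.4024390243902 252.03945480631276
204 244.15686274509804 259.78688524590166 251.97187399549983
[98.0, 98.0, 104.0, 104.0, 101.0, 100.0, 99.0, 90.0, 78.0, 70.0, 74.0, 75.0, 76.0, 70.0, 70.0, 76.0, 70.0, 71.0, 75.0, 75.0, 75.0, 70.0, 71.0, 75.0, 71.0, 72.0, 75.0, 74.0, 77.0, 74.0]
-0.001 [[251.0, 213.2], [251.2, 194.7], [251.4, 181.1]]
0 [[252.4, 213.2], [252.4, 194.7], [252.4, 181.1]]
0.001 [[253.8, 213.2], [253.6, 194.7], [253.5, 181.1]]
```

The hole in the tool frame is (-1.7, -0.9) mm and the shaft is (-1.6, -0.4) mm, so it is centred to half a millimetre. Lowering to just above the hole.

>>> drive_tool --pt "0 0 0 0 -0.0005 0.008 0" --pt "0 0 0 0 0 0.014 0" --pt "0 0 0 0 0 0.014 0" --pt "0 0 0 0 0 0.01 0" --pt "0 0 0 0 0 0.006 0" --pt "0 0 0 0 0 0.003 0" --pt "0 0 0 0 0 0 0" --pt "0 0 0 0 0 0 0"

```text
time: 18.9
tool_pos: [0.5939, -0.033, 0.2252]
tcp_rot: [2.884, 1.245, 0.0]
wrist_force: [0.0, 0.5, -1.0]
width: 0.229
grip_force: 39.8
```

>>> drive_tool --pt "0 0 0 0 0 0 0" --pt "0 0 0 0 0 0 0"

```text
time: 19.07
tool_pos: [0.5943, -0.033, 0.2261]
tcp_rot: [2.883, 1.245, 0.002]
wrist_force: [0.7, -0.3, -0.6]
width: 0.228
grip_force: 39.8
```

```bash
python3 go.py .5932 -.0332 .177
python3 - <<'E'
from h import *; import pickle; from rim import rim
p=shot("wrist"); pickle.dump(p,open("w11.pkl","wb")); s=p["state"]; M=R.from_rotvec(s["tcp_rot"]).as_matrix()
c=proj(p,[[.5919,-.0352,.084]])[0]; print(c)
x,r=rim(p,c,range(-180,1,12),lo=8,hi=22); print("hole",x.round(4),(r*1e3).round(1).tolist(),(M.T@(np.r_[x[:2],.084]-s["tool_pos"])).round(4))
x,r=rim(p,c,list(range(-200,-150,10))+list(range(-30,20,10)),lo=8,hi=22); print("sides",x.round(4),(r*1e3).round(1).tolist(),(M.T@(np.r_[x[:2],.084]-s["tool_pos"])).round(4))
g=cv2.cvtColor(p["color"],cv2.COLOR_RGB2GRAY)
for r in range(130,200,4): print(r,g[r,228:278:2].tolist())
E
```

```text
19.0667 [ 0.59433012 -0.03300781  0.22609897] [[0.6858, 0.7278, 0.0018], [0.7278, -0.6858, -0.0002], [0.0011, 0.0014, -1.0]] yaw -43.3 tool delta [-0.001  -0.0008  0.0491] [ 0.72253646 -0.31449715 -0.63944969] 0.22824092998036297
[251.96839541 181.0080647 ]
hole [ 0.5962 -0.0296  0.0142] [-0.7, -2.0, 2.5, 0.9, 1.2, 0.3, -1.4, -6.4, -0.6, -0.3, 1.0, 1.2, -3.7, 3.0, -1.3, 0.7] [ 0.0036 -0.0012  0.1421]
sides [ 0.5929 -0.034   0.0124] [0.2, 0.3, -0.2, -0.3, -0.0, 5.6, -0.8, -0.1, 0.2, -0.2] [-0.0019 -0.0006  0.1421]
130 [97, 99, 101, 98, 99, 99, 97, 99, 99, 100, 102, 101, 103, 98, 100, 101, 101, 99, 100, 168, 173, 167, 96, 101, 99]
134 [97, 99, 94, 105, 101, 100, 101, 99, 100, 100, 103, 91, 89, 96, 94, 83, 97, 100, 92, 172, 171, 166, 172, 167, 167]
138 [101, 96, 100, 97, 100, 102, 102, 100, 97, 81, 96, 89, 94, 98, 88, 92, 92, 95, 176, 171, 171, 177, 167, 167, 171]
142 [109, 137, 99, 101, 94, 98, 101, 82, 96, 93, 90, 89, 89, 88, 93, 94, 175, 170, 164, 124, 175, 170, 171, 172, 169]
146 [174, 173, 98, 104, 84, 85, 94, 90, 93, 92, 86, 93, 95, 93, 93, 89, 162, 170, 167, 165, 161, 163, 173, 1
[... 900 characters left out ...]
, 165, 108, 100, 101, 97, 81, 67, 68, 74, 82, 105, 105, 99, 124, 153, 145, 164, 168, 170, 167]
182 [156, 159, 160, 125, 149, 168, 91, 83, 95, 77, 67, 72, 71, 74, 70, 83, 90, 67, 105, 158, 155, 164, 164, 162, 170]
186 [159, 157, 159, 159, 138, 158, 158, 76, 69, 70, 74, 69, 70, 74, 74, 68, 66, 80, 154, 149, 132, 169, 172, 166, 168]
190 [158, 161, 165, 161, 153, 143, 146, 172, 141, 74, 68, 66, 69, 68, 71, 72, 136, 157, 154, 151, 166, 166, 168, 171, 170]
194 [160, 158, 156, 157, 154, 161, 161, 146, 152, 70, 72, 69, 73, 72, 67, 70, 145, 153, 167, 169, 173, 166, 163, 170, 169]
198 [156, 155, 153, 162, 157, 158, 159, 157, 162, 65, 68, 76, 72, 71, 73, 66, 155, 167, 168, 170, 166, 173, 170, 166, 168]
```

Still centred, and the tip is about 9 mm above the hole. Lowering the last 49 mm.

>>> drive_tool --pt "0 0 0 0 0 0.003 0" --pt "0 0 0 0 0 0.007 0" --pt "0 0 0 0 0 0.008 0" --pt "0 0 0 0 0 0.008 0" --pt "0 0 0 0 0 0.008 0" --pt "0 0 0 0 0 0.008 0" --pt "0 0 0 0 0 0.005 0" --pt "0 0 0 0 0 0.002 0"

```text
time: 19.78
tool_pos: [0.5927, -0.0329, 0.1742]
tcp_rot: [-2.883, -1.245, 0.004]
wrist_force: [-0.3, 0.6, -1.7]
width: 0.224
grip_force: 39.8
```

>>> drive_tool --pt "0 0 0 0 0 0 0" --pt "0 0 0 0 0 0 0" --pt "0 0 0 0 0 0 0" --pt "0 0 0 0 0 0 0" --pt "0 0 0 0 0 0 0" --pt "0 0 0 0 0 0 0"

```text
time: 20.28
tool_pos: [0.5939, -0.033, 0.1765]
tcp_rot: [2.884, 1.245, 0.001]
wrist_force: [-0.3, 0.6, -1.1]
width: 0.231
grip_force: 39.8
```

```bash
python3 go.py .5932 -.0332 .177
python3 - <<'E'
from h import *; import pickle; from rim import rim
p=shot("wrist"); pickle.dump(p,open("w12.pkl","wb")); s=p["state"]; M=R.from_rotvec(s["tcp_rot"]).as_matrix()
print(s["tool_pos"],s["wrist_force"],s["joint_vel"].round(4))
c=proj(p,[[.5922,-.0345,.084]])[0]; print(c)
x,r=rim(p,c,list(range(-190,-110,10))+list(range(-70,11,10)),lo=9,hi=26); print("rim",x.round(4),(r*1e3).round(1).tolist(),(M.T@(np.r_[x[:2],.084]-s["tool_pos"])).round(4))
g=cv2.cvtColor(p["color"],cv2.COLOR_RGB2GRAY)
for r in range(168,232,4): print(r,g[r,226:280:2].tolist())
for dx in (-.002,-.001,0): print(dx,proj(p,np.array(s["tool_pos"])+(M@np.array([[dx,-.0004,.093],[dx+.006,-.0004,.093],[dx+.006-0.002,-.0004,.093]]).T).T).round(1).tolist())
E
```

```text
20.2833 [ 0.59392649 -0.03301753  0.17654085] [[0.6858, 0.7278, 0.0008], [0.7278, -0.6858, -0.0001], [0.0005, 0.0006, -1.0]] yaw -43.3 tool delta [-0.0006 -0.0004 -0.0005] [-0.29153623  0.57819209 -1.08907432] 0.2311654314987313
[ 0.59392649 -0.03301753  0.17654085] [-0.29153623  0.57819209 -1.08907432] [-0.0004  0.0024  0.0008 -0.0014  0.0027 -0.0007]
[252.07027786 196.30180133]
rim [ 0.5972 -0.0298  0.0146] [0.7, -0.3, -1.5, 2.9, 2.2, 0.7, -8.5, -1.1, -1.9, 0.2, -0.3, 0.4, 0.9, 2.0, -2.2, -1.0, 0.2] [0.0046 0.0001 0.0925]
168 [137, 87, 94, 93, 88, 92, 93, 95, 91, 93, 93, 89, 91, 93, 93, 93, 93, 86, 86, 132, 163, 166, 168, 168, 173, 174, 173]
172 [161, 161, 137, 88, 92, 88, 90, 88, 88, 93, 94, 90, 89, 91, 90, 90, 90, 91, 85, 159, 165, 169, 174, 171, 166, 166, 167]
176 [162, 166, 162, 144, 87, 89, 94, 95, 89, 76, 67, 70, 74, 79, 79, 70, 71, 80, 153, 106, 174, 172, 162, 169, 167, 164, 166]
180 [164, 163, 163, 164, 145, 92, 77, 72, 94, 95, 100, 99, 95, 96, 97, 97, 99, 105, 137, 104, 67, 136, 169, 161, 166, 168, 166]
184 [163, 163, 166, 168, 104, 78, 92, 96, 89, 81, 73, 62, 71, 65, 69, 
[... 897 characters left out ...]
43, 48, 46, 45, 43, 48, 90, 164, 167, 169, 166, 164, 166, 169]
216 [154, 153, 157, 161, 140, 57, 41, 46, 42, 46, 48, 44, 44, 42, 45, 46, 48, 45, 47, 51, 41, 44, 123, 166, 168, 164, 162]
220 [157, 155, 160, 79, 46, 43, 48, 47, 42, 48, 46, 50, 44, 48, 50, 48, 45, 50, 45, 44, 46, 45, 41, 48, 160, 169, 165]
224 [154, 159, 95, 38, 44, 55, 52, 56, 52, 50, 56, 53, 57, 55, 54, 50, 51, 51, 54, 56, 54, 48, 44, 44, 45, 179, 173]
228 [152, 109, 41, 48, 46, 55, 56, 56, 51, 54, 56, 52, 54, 54, 51, 51, 51, 53, 58, 56, 53, 50, 54, 47, 47, 71, 180]
-0.002 [[251.9, 195.8], [251.9, 189.0], [251.9, 191.2]]
-0.001 [[251.9, 194.6], [251.9, 187.8], [251.9, 190.1]]
0 [[251.9, 193.5], [251.9, 186.7], [251.9, 189.0]]
```

At full depth the hole's rim (columns 237–267, rows about 182–210) and the shaft (columns 245–259) share the centre (252,196). The tip is about 4 cm below the hole's top, and the wrist reads only the probe's weight. Handing in.

```bash
python3 -c "
from workcell import workorder,status
s=status.read_state(); print(s['time'],s['tool_pos'],s['wrist_force'],s['grip_force']); print(workorder.finish_job())"
```

```text
20.3333 [ 0.593853   -0.03301332  0.17643625] [-0.20779149  0.61141032 -1.219589  ] 39.82620656490326
the job is handed in; nothing more can be done
None
```

I handed the job in at 20.3 s; no verdict came back. By my measurements, the guide is flush on the cell and the probe is held still and upright, centred in its hole to about 0.5 mm, with its tip about 4 cm below the hole's top and no contact force at the wrist.

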